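# Set sprung tweezers to the 12 mm gauge mark and hold

## Robot

A 6-joint arm with a two-finger parallel gripper is mounted at the origin on a cart in front of the work surface, level with it; the furniture and walls round the work are solid. World frame = base frame: x ahead of the robot, y to its left, z up, the work surface at z = 0. Lengths are in m, angles in degrees, forces in N, time in s.
With the tool pointing down it reaches from about 0.25 to 0.725 m from the base axis. Payload 9.7 kg.
Tool frame: the origin (TCP) lies between the finger pads; the fingertips stand bot.tcp_to_tips ahead of it and the grasp point (between the pads) lies 11 mm behind it (bot.tcp_to_tips is the distance from the TCP to the fingertips, in m); z points along the fingers, y is the line along which they close (so a half turn about z gives the same grasp; the last joint's range is limited). The gripper opens to 85 mm and grips with 20 to 120 N. Pads are 22 mm wide; open, the fingers measure 114 mm over their backs; the gripper's body (76 mm by 85 mm) begins 54 mm behind the grasp point. The pads swing forward as they close: fully open they stand 13 mm farther back than shut.
Start: joints at [68.927, 4.979, 10.078, 95.1, 0, 90], TCP at [0.198, 0.513, 0.239] pointing down, gripper open.
Joint ranges: [-179.16, 179.16], [-48.56, 103.87], [-65.8, 70.77], [-126.05, 130.52], [-82.76, 87.17], [-180, 180]. Speed limits (degrees/s): [127.2, 127.2, 147.25, 180, 180, 180].

## Interface

Orientations are given as [roll, pitch, yaw] about the fixed x, y, z axes, in that order (R = Rz(yaw) Ry(pitch) Rx(roll)).
In Python, from workcell import bot gives the robot as it stands. The module is installed in compiled form; this text tells all that it offers.
- The arm moves only by the tool carry_out, never from a script. Its arguments are lists of equal length, an entry for each row: "linear": the shift along the world's x, y, z normalised to -1 to 1, where 1 is 2 cm, a list of three; "rotation": the turn, a rotation vector about the world's x, y, z normalised to -1 to 1, where 1 is 8 degrees, a list of three; "grip": the closure, from -1 (fully open) to 1 (shut). In form: {"linear": [[tx, ty, tz], ...], "rotation": [[rx, ry, rz], ...], "grip": [grip, ...]}. A call has 1 to 12 rows; each row shifts and turns the commanded pose from where the row before left it; what a row does not reach is not made up. A row lasts 1/10 s, in which the tool goes at most 50 mm and 8.59 degrees, less where a joint would pass 70% of its speed; a pose out of reach is approached as far as the arm can. A call with a number of a shift or a turn outside -1 to 1 is refused whole. A call with a gripper value outside its range is refused whole. The fingers move at their own pace and stop on an object; "grip_force" is the grip in N (left out, the last holds). Time passes only in rows, so rows that do not move let the fingers close. It gives the time, the measured TCP pose, the force, the opening and the grip force at its end, in the units of the state.
- bot.get_obs(): the state, without advancing time (a new reading comes with each control period).
- bot.camera(name): name is "scene" or "top" or "wrist"; returns the picture (420x560x3 uint8, blue, green, red); there is no depth.
- bot.camera_model(name): a dict with "fx", "fy", "cx", "cy" (pixels), "camera_from_world" (4x4, takes a point from world to camera coordinates). Camera axes: x right, y up, looking along -z (the intrinsics and any distortion apply to the point x, -y, -z); pixel columns grow to the right and rows downward; lengths in m; the calibration is good to about 2 mm. A picture is of the moment at which its call begins: read the wrist's pose just before it. camera_model takes no time and is no camera call; for the wrist camera it gives the pose at the moment of the call.
- bot.job_done(): hands the job in; it is judged then, once.
The state is a dict: "time": time; "q": joint angles; "qd": joint speeds; "joint_efforts": joint torques, N m; "ee_pos": TCP position; "tcp_rot": TCP orientation; "wrist_force": force on the tool from outside, world axes, zero at the start; "torque": the same for the moment, N m; "opening": finger opening in m; "grasp_force": force on a finger pad.
Only numpy, scipy, OpenCV 4.12 (cv2) and the standard library are available. Lean on these libraries where they do the work, as an engineer would, in place of code of your own. Each camera call takes 0.05 s, during which the arm holds its last target. There are 200 camera calls.

## Task

Take the sprung tweezers by their black thumb pads, draw them straight back out from under the blue cover of their rest without forcing them against it, and carry them to the green gauge block. Squeeze them until the tip gap matches the two green lines (12 mm apart), each tip over its own line with the tweezers level and in line with the lines, about a centimetre above the white plate and not touching it. Finish while still holding them there steadily at that gap; never pinch the tips shut or drop the tweezers, and leave the petri dish, vial and beaker where they stand.

Things in the scene. Friction and masses are not known exactly. Their poses are not given: they have to be found in the camera images.
- tweezers: Steel sprung tweezers lying on edge, 180 mm long, 10 mm tall, 54 g, balanced at the pads. Origin: underside, midway between the black ribbed thumb pads; x to the tips (75 mm ahead; the bow ends 104 mm behind), z up, y to the left arm. Open: tips 36 mm apart inside, pads 48 mm over their outer faces. Pads 28 mm long along x, 0 to 10 mm above the origin.
- tweezers_left (a joint): Closing angle of the left arm, rad: 0 = open, 0.071 = gap 12 mm, 0.1055 = shut. The right arm is linked and mirrors it. Each arm turns about a pivot 95 mm behind the origin and is sprung open. Tip gap = 36 mm - 1.79 x (48 mm - width over pads): gap 12 mm at about 34.6 mm over the pads (faces then parallel; spring about 9 N), shut at about 28 mm (13 N).
- tip_left (a point): Inner face of the left (+y) tip, at mid height, 5 mm above the tweezers' underside. The tip gap is the distance from tip_left to tip_right.
- tip_right (a point): Inner face of the right (-y) tip, same height.
- tip_mid (a point): Point midway between the tips, 75 mm ahead of the tweezers' origin and 5 mm above their underside, on the centre line. The lowest edge of a tip is 3.5 mm below it.
- rest: Fixed grey rest that carries the tweezers' underside 34 mm above the worktop. Origin: centre underside, below the thumb pads (tweezers start a few mm or hundredths of a rad off); x along the tweezers to the tips. Foot 8 mm thick, 72 mm wide, x -124 to +92 mm. Rear saddle at x -116 to -80 mm, 40 mm wide; front shelf at x +40 to +88 mm. Between them only the foot lies below the pads.
- cover_mouth (a point): Centre of the opening, facing -x of the rest, of the blue cover: a tunnel over the front shelf that hides the tips, from here 48 mm towards +x of the rest. Inside 66 mm wide, headroom 34 to 54 mm above the worktop, roof top at 58 mm. This point: x = +40 mm, z = 44 mm of the rest.
- gauge_green: The wanted gauge: fixed green block, 60 x 60 mm at the foot, 40 mm tall, 50 x 50 mm white top plate with two parallel green lines 36 mm long, 12 mm apart between their centres. Origin: centre underside; the lines run along its x at y = +6 and -6 mm, x from -18 to +18 mm, z = 40 mm. The tweezers come in from its -x side (x pointing away from the robot).
- gauge_red: The other gauge, not wanted: the same block in red with two red lines 24 mm apart. Origin: centre underside.
- dish: Bystander: round petri dish, 65 mm wide, 16 mm tall, pink filling. Origin: centre underside.
- vial: Bystander: glass vial with black cap, 17 mm wide, 47 mm tall. Origin: centre underside.
- beaker: Bystander: clear beaker, 58 mm wide, 72 mm tall. Origin: centre underside.
Mind the look-alikes: they are no part of the job. What is shaped like the gauge_green but orange or purple is not meant.

How it is judged (in metres and radians):
On the way, in this order (a step that is already met when the one before it is completed fails the run):
1. the tweezers, held by the fingers, are drawn back until their tips are out of the mouth of the blue cover (contact force between the fingers and tweezers above 1 N and x of tip_mid in the frame of rest below 0.037 m), for 0.1 s.
2. the tips are held steady at the green mark, at its gap (contact force between the fingers and tweezers above 1 N and distance between tip_left and tip_right between 0.009 and 0.015 m and x of tip_mid in the frame of gauge_green between -0.012 and 0.012 m and y of tip_mid in the frame of gauge_green between -0.005 and 0.005 m and z of tip_mid in the frame of gauge_green between 0.0435 and 0.065 m and angle between the x axis of tweezers and the x axis of gauge_green, either way round below 0.2 rad and angle between tweezers's own z axis and vertical below 0.2 rad and contact force between tweezers and gauge_green below 0.2 N and contact force between tweezers and rest below 0.2 N and linear speed of tweezers below 0.02 m/s), for 0.5 s.
At the end, for the whole second after the job is handed in: Fingers hold the tweezers still, touching neither gauge nor rest; tip gap 9 to 15 mm; point between the tips within 12 mm along and 5 mm across the lines from the green mark's centre and 3.5 to 25 mm above the plate; in line with the lines and level within 0.2 rad (all of step 2); the arm keeps its last pose, push and grip.
It fails at once if the tips are pinched shut (gap under 4 mm) (distance between tip_left and tip_right below 0.004 m).
It fails at once if the tweezers are forced against their rest (over 20 N) (contact force between tweezers and rest above 20 N).
It fails at once if the tweezers are dropped onto the worktop (height (world z) of tweezers below 0.015 m).
It fails at once if a bystander is moved more than 25 mm (distance of any of dish, vial, beaker from where it was at the start of the episode above 0.025 m).
It also fails if it takes over 42 s, if anything falls off the work surface, if the arm or the gripper's body presses on something with over 40 N, if the wrist force passes 120 N, or if a joint passes its speed limit or range.

## Working session

There is one attempt and no reset: what is moved stays moved. The work goes in short steps, Python scripts to look and compute and a tool call to move; the robot and the scene stay as the last step left them, time stands still between calls to the robot, and variables do not carry over. Pictures are saved under pics/ and viewed, at most 10 in all, crops included, and the job is handed in when it is done.

Besides the shell and the picture viewer there is one more tool, called after "Request:" as name(argument=value, ...) on one line, values as JSON. carry_out: Moves the arm, as the interface text tells. Its arguments: {"type":"object","properties":{"linear":{"type":"array","items":{"type":"array","items":{"type":"number"}}},"rotation":{"type":"array","items":{"type":"array","items":{"type":"number"}}},"grip":{"type":"array","items":{"type":"number"}},"grip_force":{"type":"number"}},"required":["linear","rotation","grip"]}

```bash
mkdir -p pics
cat > h.py <<'E'
import numpy as np, cv2
from workcell import bot
def ray(m,u,v):
    K=np.array([[m["fx"],0,m["cx"]],[0,m["fy"],m["cy"]],[0,0,1.]])
    d=m.get("dist",m.get("distortion"))
    p=cv2.undistortPoints(np.array([[[u,v]]],float),K,None if d is None else np.array(d,float))[0,0]
    T=np.linalg.inv(np.array(m["camera_from_world"]))
    return T[:3,3],T[:3,:3]@np.array([p[0],-p[1],-1])
def at(m,u,v,z):
    o,d=ray(m,u,v); return o+d*(z-o[2])/d[2]
def px(m,P):
    T=np.array(m["camera_from_world"]); c=T[:3,:3]@np.array(P)+T[:3,3]
    return m["cx"]+m["fx"]*c[0]/-c[2], m["cy"]-m["fy"]*c[1]/-c[2]
E
python3 - <<'E'
from h import *
print(bot.get_obs(),bot.tcp_to_tips)
for n in("top","scene"):
    cv2.imwrite(f"pics/{n}0.png",bot.camera(n)); print(bot.camera_model(n))
E
```

```text
{'time': 0.0, 'q': array([ 6.89274748e+01,  5.01159418e+00,  1.00311352e+01,  9.50988129e+01,
       -9.08526188e-04,  9.00014290e+01]), 'qd': array([ 0.03292523,  0.09161818, -0.02459324,  0.06302133, -0.04665906,
       -0.02451537]), 'joint_efforts': array([ 6.71043108e-04, -5.20396471e+01,  4.64799392e+01,  1.63347612e-02,
       -2.84100730e-05, -7.97140487e-07]), 'ee_pos': array([0.19767274, 0.51300098, 0.23854859]), 'tcp_rot': array([-1.79920728e+02,  9.10502423e-04,  1.58926047e+02]), 'wrist_force': array([0.24855319, 0.63169779, 0.65304194]), 'torque': array([ 0.01455365,  0.03930229, -0.03154875]), 'grasp_force': 0.0, 'opening': 0.08528779601923697} 0.008
{'fx': 484.1770914095883, 'fy': 484.1770914095883, 'cx': 280.84030346952477, 'cy': 216.569127908265, 'camera_from_world': array([[ 0.00920115, -0.99993653,  0.00650141, -0.00295301],
       [ 0.98635347,  0.0101446 ,  0.16432866, -0.5589629 ],
       [-0.16438419,  0.00490068,  0.98638422, -1.04721085],
       [ 0.        ,  0.        ,  0.        ,  1.        ]])}
{'fx': 448.6482106346152, 'fy': 448.6482106346152, 'cx': 276.8778321402054, 'cy': 205.45662385952016, 'camera_from_world': array([[ 0.54940922, -0.83554043,  0.00465692, -0.3003353 ],
       [ 0.66492535,  0.4405829 ,  0.60312602, -0.36933758],
       [-0.50598793, -0.32826649,  0.79763232, -0.66016907],
       [ 0.        ,  0.        ,  0.        ,  1.        ]])}
```

View pics/top0.png

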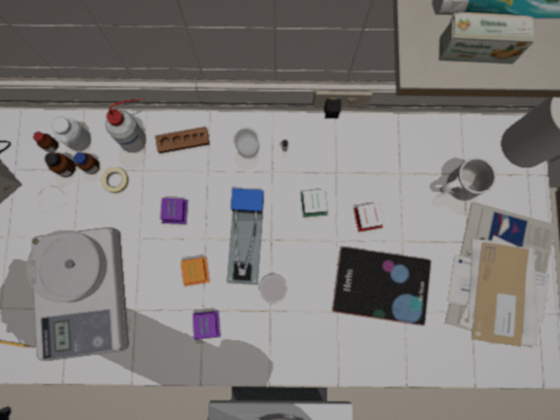

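View pics/scene0.png

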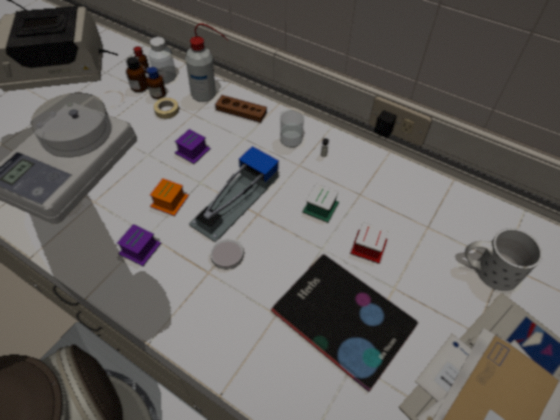

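Gauge look-alikes in the top view are purple (173,210) and (206,325), orange (195,270), red (369,217), and green (315,203). I choose green. The only tweezers and rest are at (246,235), with the blue cover at (247,200), the beaker at (247,143), the vial at (285,145) and the dish at (272,288). Next is a close crop to check.

Run:
```python
from h import *
im=cv2.imread("pics/top0.png")[180:292,210:340]
cv2.imwrite("pics/c1.png",cv2.resize(im,None,fx=5.3,fy=5.3,interpolation=cv2.INTER_CUBIC))
```

```text
(no output)
```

View pics/c1.png

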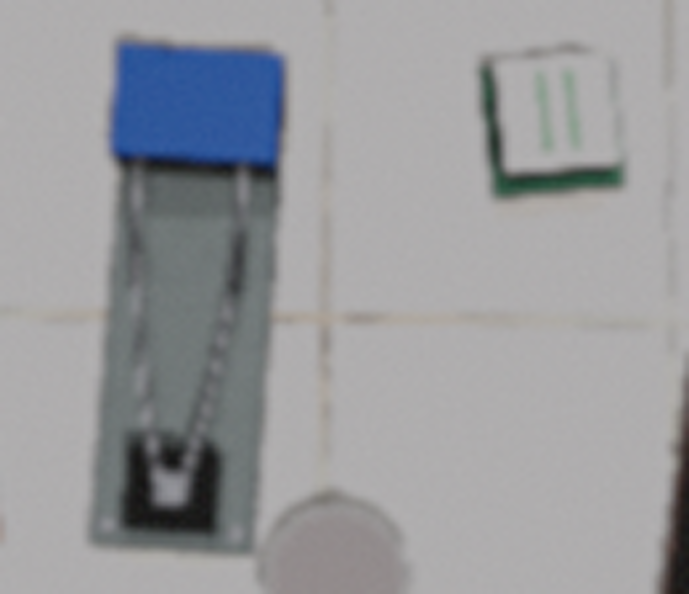

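The crop shows the tweezers on the rest: arms leave the cover at crop (138,165) and (245,170), and the bow is at (170,490). The green block is at (555,115) with its two lines running nearly vertical. I'll compute rough poses, then look with the wrist camera.

Run:
```python
from h import *
m=bot.camera_model("top")
f=lambda u,v,z:at(m,210+u/5.3-.4,180+v/5.3-.4,z)
P=[f(*p,.058) for p in((118,42),(282,52),(278,165),(114,157))]
B=[f(*p,.008) for p in((92,543),(250,550))]
print(np.round(P,4),np.round(B,4))
roof=np.mean(P,0); back=np.mean(B,0); print(roof,back)
d=(roof-back)[:2]; print(np.hypot(*d),np.degrees(np.arctan2(d[1],d[0])))
print("bow",f(172,490,.04))
G=[f(*p,.04) for p in((488,55),(612,50),(622,165),(503,175))]
print(np.round(G,4),np.mean(G,0))
L=[f(*p,.04) for p in((541,72),(548,150),(569,70),(576,148))]
print(np.round(L,4),np.mean(L,0))
print("dish",f(334,560,.01))
w=bot.camera_model("wrist");print(w, bot.get_obs()["ee_pos"])
```

```text
[[0.6223 0.1136 0.058 ]
 [0.6187 0.0438 0.058 ]
 [0.5698 0.0447 0.058 ]
 [0.5725 0.114  0.058 ]] [[0.4124 0.124  0.008 ]
 [0.41   0.0559 0.008 ]]
[0.59581481 0.0790161  0.058     ] [0.41119038 0.08995971 0.008     ]
0.1849484799768079 -3.3922366876988956
bow [0.43381475 0.08771399 0.04      ]
[[ 0.6223 -0.0447  0.04  ]
 [ 0.6251 -0.0984  0.04  ]
 [ 0.5746 -0.1024  0.04  ]
 [ 0.5697 -0.0513  0.04  ]] [ 0.59791279 -0.0742338   0.04      ]
[[ 0.615  -0.0677  0.04  ]
 [ 0.5808 -0.0706  0.04  ]
 [ 0.6161 -0.0798  0.04  ]
 [ 0.5818 -0.0827  0.04  ]] [ 0.59841662 -0.07520211  0.04      ]
dish [0.40603539 0.01959535 0.01      ]
{'fx': 300.0703525356432, 'fy': 300.0703525356432, 'cx': 280.1380678548402, 'cy': 207.30532560691148, 'camera_from_world': array([[ 3.60150488e-01,  9.32894179e-01, -2.77916821e-04,
        -5.50200518e-01],
       [-8.82399206e-01,  3.40559829e-01, -3.24639252e-01,
         4.15131511e-02],
       [-3.02759421e-01,  1.17164219e-01,  9.45837871e-01,
        -3.80616839e-01],
       [ 0.00000000e+00,  0.00000000e+00,  0.00000000e+00,
         1.00000000e+00]])} [0.19769216 0.51303871 0.23867508]
```

Request:
carry_out(linear=[[0.63,-0.89,0],[0.63,-0.89,0],[0.63,-0.89,0],[0.63,-0.89,0],[0.63,-0.89,0],[0.63,-0.89,0],[0.63,-0.89,0],[0.63,-0.89,0],[0.63,-0.89,0],[0.63,-0.89,0],[0.63,-0.89,0],[0.63,-0.89,0]], rotation=[[0,0,0.092],[0,0,0.092],[0,0,0.092],[0,0,0.092],[0,0,0.092],[0,0,0.092],[0,0,0.092],[0,0,0.092],[0,0,0.092],[0,0,0.092],[0,0,0.092],[0,0,0.092]], grip=[-1,-1,-1,-1,-1,-1,-1,-1,-1,-1,-1,-1])

```text
time: 1.3
ee_pos: [0.3493, 0.2987, 0.239]
tcp_rot: [-180.0, -0.0, 167.8]
wrist_force: [-0.0, 0.4, -0.6]
opening: 0.0852
grasp_force: 0.0
```

Request:
carry_out(linear=[[0.63,-0.89,0],[0.63,-0.89,0],[0.63,-0.89,0],[0.63,-0.89,0],[0.63,-0.89,0],[0.63,-0.89,0],[0.63,-0.89,0],[0.63,-0.89,0],[0.63,-0.89,0],[0.63,-0.89,0],[0.63,-0.89,0],[0.63,-0.89,0]], rotation=[[0,0,0.092],[0,0,0.092],[0,0,0.092],[0,0,0.092],[0,0,0.092],[0,0,0.092],[0,0,0.092],[0,0,0.092],[0,0,0.092],[0,0,0.092],[0,0,0.092],[0,0,0.092]], grip=[-1,-1,-1,-1,-1,-1,-1,-1,-1,-1,-1,-1])

```text
time: 2.5
ee_pos: [0.5005, 0.0852, 0.2389]
tcp_rot: [-180.0, -0.0, 176.6]
wrist_force: [0.4, 0.4, -0.3]
opening: 0.0851
grasp_force: 0.0
```

Request:
carry_out(linear=[[0,0,0],[0,0,0],[0,0,0],[0,0,0]], rotation=[[0,0,0],[0,0,0],[0,0,0],[0,0,0]], grip=[-1,-1,-1,-1])

```text
time: 2.9
ee_pos: [0.4998, 0.0866, 0.2394]
tcp_rot: [180.0, -0.0, 176.6]
wrist_force: [-0.2, 0.5, 0.1]
opening: 0.0852
grasp_force: 0.0
```

Run:
```python
from h import *
import json
m=bot.camera_model("wrist"); o=bot.get_obs()
im=bot.camera("wrist"); cv2.imwrite("pics/w1.png",im)
np.save("w1.npy",m)
print(o["ee_pos"],o["tcp_rot"],o["q"],o["time"],o["wrist_force"])
cv2.imwrite("pics/w1b.png",cv2.resize(im,(800,600),interpolation=cv2.INTER_CUBIC))
```

```text
[0.49979859 0.08660958 0.23935578] [ 1.79992778e+02 -4.86157694e-04  1.76633073e+02] [ 9.82719546e+00 -8.90766251e-01  4.04538439e+00  9.49349755e+01
  7.14246230e-03  1.31941228e+01] 2.9 [-0.21443171  0.49900621  0.10617789]
```

View pics/w1b.png

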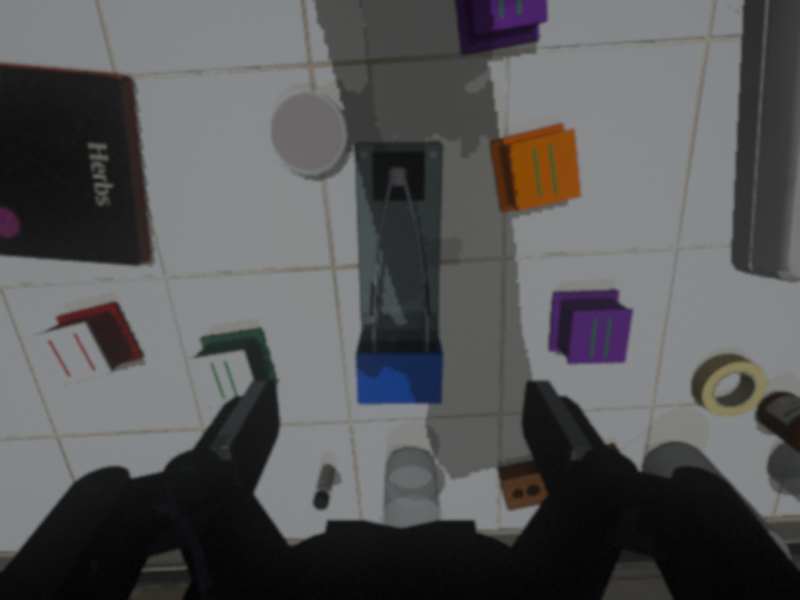

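The wrist view shows the bow at (397,178), the arms running down to the cover edge at y≈350, and green at (225,372), partly behind a finger. A zoom comes next.

Run:
```python
from h import *
im=cv2.imread("pics/w1.png")
a=cv2.rotate(im[95:290,242:318],cv2.ROTATE_90_COUNTERCLOCKWISE) # a(x)=v-95 ; a(y)=317-u
b=im[225:290,130:325]
g=lambda x:cv2.convertScaleAbs(cv2.resize(x,None,fx=4,fy=4,interpolation=cv2.INTER_CUBIC),alpha=1.6,beta=10)
c=np.vstack([g(a),g(b)]);print(c.shape)
cv2.imwrite("pics/c2.png",c)
```

```text
(564, 780, 3)
```

View pics/c2.png

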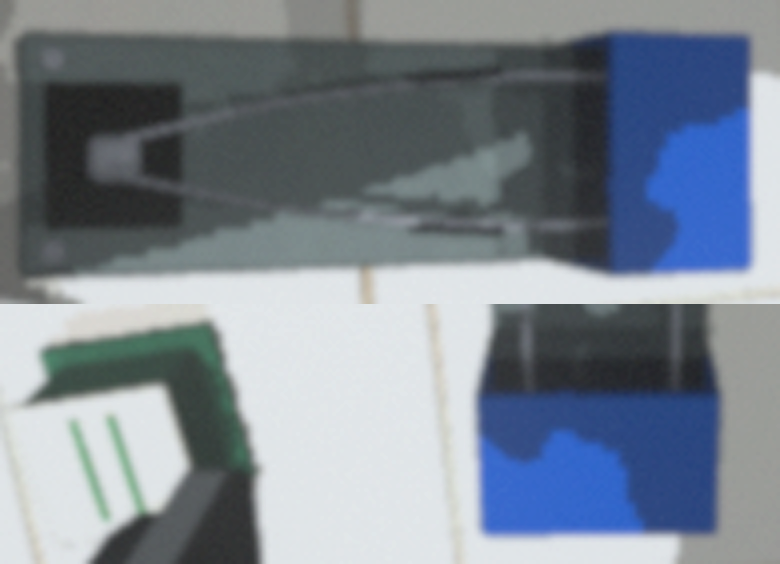

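Run:
```python
from h import *
m=np.load("w1.npy",allow_pickle=True).item()
A=lambda x,y,z:at(m,317-(y/4-.4),95+x/4-.4,z)
B=lambda x,y,z:at(m,130+x/4-.4,225+(y-304)/4-.4,z)
pr=lambda n,*P:print(n,np.round(P,4).tolist())
pr("foot back",A(20,36,.008),A(20,272,.008))
R=[A(610,34,.058),A(750,36,.058),A(750,268,.058),A(610,270,.058)];pr("roof",*R,np.mean(R,0))
pr("saddle",A(46,84,.034),A(46,227,.034),A(181,84,.034),A(181,227,.034))
pr("bow end",A(88,158,.044)); pr("bow front",A(140,158,.044))
pr("exit L/R",A(605,76,.042),A(605,224,.042))
pr("padL",A(405,78,.044),A(505,70,.044)); pr("padR",A(410,228,.044),A(505,232,.044))
pr("lines",B(74,420,.04),B(107,520,.04),B(111,416,.04),B(144,514,.04))
pr("plate near edge",B(12,408,.04),B(162,384,.04),B(190,468,.04))
```

```text
foot back [[0.4131, 0.125, 0.008], [0.4091, 0.0574, 0.008]]
roof [[0.5755, 0.1164, 0.058], [0.6227, 0.1145, 0.058], [0.6185, 0.0439, 0.058], [0.5714, 0.0477, 0.058], [0.5971, 0.0806, 0.058]]
saddle [[0.4191, 0.1096, 0.034], [0.4168, 0.0713, 0.034], [0.4547, 0.1081, 0.034], [0.4523, 0.0684, 0.034]]
bow end [[0.4283, 0.0892, 0.044]]
bow front [[0.4416, 0.0884, 0.044]]
exit L/R [[0.5812, 0.1048, 0.042], [0.5785, 0.0596, 0.042]]
padL [[0.5167, 0.1067, 0.044], [0.5476, 0.1078, 0.044]]
padR [[0.5156, 0.0636, 0.044], [0.5448, 0.0601, 0.044]]
lines [[0.5817, -0.0819, 0.04], [0.6177, -0.0786, 0.04], [0.581, -0.0702, 0.04], [0.6162, -0.0664, 0.04]]
plate near edge [[0.5764, -0.1002, 0.04], [0.571, -0.0524, 0.04], [0.6006, -0.0488, 0.04]]
```

Request:
carry_out(linear=[[0.2,-0.01,-0.75],[0.2,-0.01,-0.75],[0.2,-0.01,-0.75],[0.2,-0.01,-0.75],[0.2,-0.02,-0.75],[0.2,-0.02,-0.75],[0.2,-0.02,-0.75],[0.2,-0.02,-0.75],[0,0,0],[0,0,0],[0,0,0]], rotation=[[0,0,0.01],[0,0,0.01],[0,0,0.01],[0,0,0.01],[0,0,0.01],[0,0,0.01],[0,0,0.01],[0,0,0.01],[0,0,0],[0,0,0],[0,0,0]], grip=[-0.45,-0.45,-0.45,-0.45,-0.45,-0.45,-0.45,-0.45,-0.45,-0.45,-0.45], grip_force=20)

```text
time: 4.05
ee_pos: [0.5325, 0.0837, 0.1201]
tcp_rot: [180.0, 0.1, 177.2]
wrist_force: [0.9, -0.5, -0.2]
opening: 0.062
grasp_force: 0.0
```

Run:
```python
from h import *
m=bot.camera_model("wrist"); o=bot.get_obs()
im=bot.camera("wrist"); np.save("w2.npy",m)
print(o["ee_pos"],o["tcp_rot"],o["opening"],o["wrist_force"])
cv2.imwrite("pics/w2.png",im)
cv2.imwrite("pics/w2b.png",cv2.convertScaleAbs(cv2.resize(im[120:420,100:460],None,fx=2,fy=2,interpolation=cv2.INTER_CUBIC),alpha=1.6,beta=10))
```

```text
[0.53247412 0.08368945 0.12011503] [1.79985473e+02 6.40711611e-02 1.77230990e+02] 0.06196325902068234 [ 0.89611615 -0.52208519 -0.22542691]
```

View pics/w2b.png

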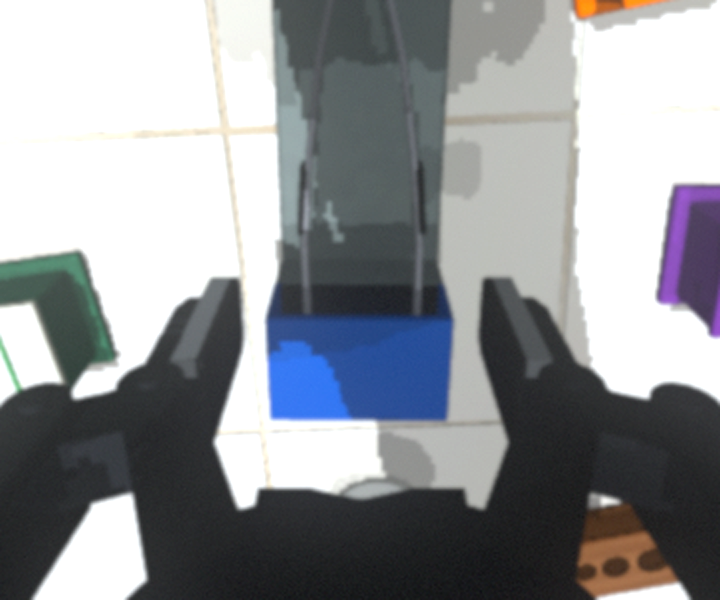

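The arms' black pads show at crop (304,162–232) and (422,162–234), with the cover front at y≈318 and the fingers symmetric about x≈361.

Run:
```python
from h import *
m=np.load("w2.npy",allow_pickle=True).item()
C=lambda x,y,z:at(m,100+x/2-.25,120+y/2-.25,z)
for p in((301,162),(301,232),(425,162),(425,234)): print(np.round(C(*p,.044),4))
print(np.round([C(269,318,.058),C(450,318,.058),C(447,418,.058),C(271,418,.058)],4))
print("arms at mouth",C(307,312,.044),C(417,312,.044))
```

```text
[0.515  0.0631 0.044 ]
[0.5431 0.0608 0.044 ]
[0.5172 0.1087 0.044 ]
[0.5463 0.1083 0.044 ]
[[0.5717 0.0477 0.058 ]
 [0.575  0.1159 0.058 ]
 [0.6215 0.1147 0.058 ]
 [0.6179 0.0439 0.058 ]]
arms at mouth [0.57839458 0.06035337 0.044     ] [0.58058354 0.10463118 0.044     ]
```

Request:
carry_out(linear=[[-0.08,0.05,-0.75],[0,0,-0.75],[0,0,-0.75],[0,0,-0.75],[0,0,-0.75],[0,0,-0.5],[0,0,-0.4],[0,0,0],[0,0,0]], rotation=[[0,0,0],[0,0,0],[0,0,0],[0,0,0],[0,0,0],[0,0,0],[0,0,0],[0,0,0],[0,0,0]], grip=[-0.45,-0.45,-0.45,-0.45,-0.45,-0.45,-0.45,-0.45,-0.45])

```text
time: 5.0
ee_pos: [0.5308, 0.0846, 0.0266]
tcp_rot: [180.0, 0.0, 177.2]
wrist_force: [1.0, -0.3, 0.6]
opening: 0.0623
grasp_force: 0.0
```

Request:
carry_out(linear=[[0,0,0],[0,0,0],[0,0,0],[0,0,0],[0,0,0],[0,0,0],[0,0,0]], rotation=[[0,0,0],[0,0,0],[0,0,0],[0,0,0],[0,0,0],[0,0,0],[0,0,0]], grip=[-0.3,-0.2,-0.1,-0.05,0,0.03,0.03])

```text
time: 5.7
ee_pos: [0.5314, 0.0848, 0.0276]
tcp_rot: [180.0, 0.1, 177.2]
wrist_force: [-1.8, 1.4, 7.8]
opening: 0.0415
grasp_force: 6.5
```

Request:
carry_out(linear=[[0,0,0.05],[0,0,0.05],[0,0,0.05],[0,0,0]], rotation=[[0,0,0],[0,0,0],[0,0,0],[0,0,0]], grip=[0.06,0.1,0.13,0.13])

```text
time: 6.1
ee_pos: [0.5304, 0.0845, 0.0292]
tcp_rot: [-180.0, -0.0, 177.2]
wrist_force: [-0.6, -0.2, -0.6]
opening: 0.0371
grasp_force: 6.6
```

Run:
```python
from h import *
m=bot.camera_model("wrist"); o=bot.get_obs()
im=bot.camera("wrist"); np.save("w3.npy",m)
print(o["ee_pos"],o["tcp_rot"],o["opening"],o["wrist_force"],o["grasp_force"])
cv2.imwrite("pics/w3.png",im)
cv2.imwrite("pics/w3b.png",cv2.convertScaleAbs(cv2.resize(im[100:400,120:440],None,fx=2,fy=2,interpolation=cv2.INTER_CUBIC),alpha=1.6,beta=10))
```

```text
[0.53041814 0.08454573 0.02915161] [-1.79991445e+02 -2.17775289e-02  1.77227041e+02] 0.03710363290751587 [-0.55897741 -0.15293707 -0.61189693] 6.610815078020096
```

View pics/w3b.png

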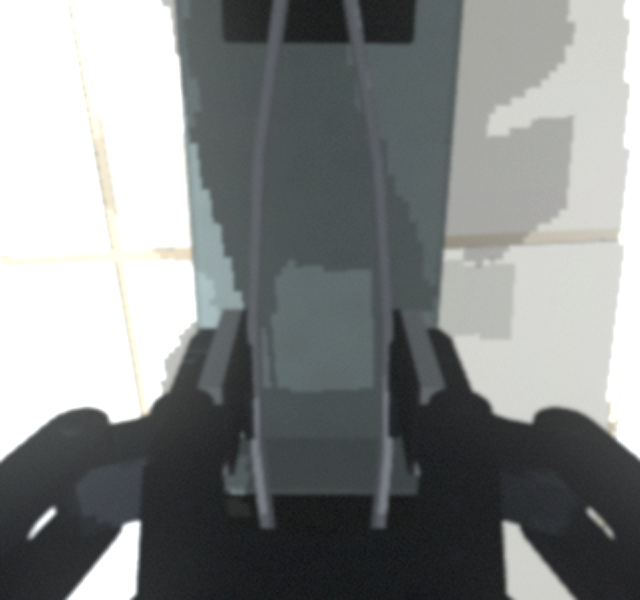

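The tweezers are gripped at the pads, symmetric, at arm pixels (252,340) and (385,340). I'll lift slightly and draw straight back.

Request:
carry_out(linear=[[0,0,0.1],[-0.15,0.007,0.05],[-0.3,0.015,0],[-0.3,0.015,0],[-0.3,0.015,0],[-0.3,0.015,0],[-0.3,0.015,0],[-0.3,0.015,0],[-0.3,0.015,0],[-0.3,0.015,0],[-0.3,0.015,0],[-0.3,0.015,0]], rotation=[[0,0,0],[0,0,0],[0,0,0],[0,0,0],[0,0,0],[0,0,0],[0,0,0],[0,0,0],[0,0,0],[0,0,0],[0,0,0],[0,0,0]], grip=[0.13,0.13,0.13,0.13,0.13,0.13,0.13,0.13,0.13,0.13,0.13,0.13])

```text
time: 7.35
ee_pos: [0.4671, 0.0878, 0.0323]
tcp_rot: [180.0, 0.0, 177.2]
wrist_force: [0.6, -0.2, -1.3]
opening: 0.0373
grasp_force: 6.6
```

Request:
carry_out(linear=[[0,0,0],[0,0,0.2],[0,0,0.5],[0,0,0.8],[0,0,0.8],[0,0,0.5],[0,0,0.2],[0,0,0],[0,0,0]], rotation=[[0,0,0],[0,0,0],[0,0,0],[0,0,0],[0,0,0],[0,0,0],[0,0,0],[0,0,0],[0,0,0]], grip=[0.13,0.13,0.14,0.15,0.16,0.17,0.18,0.19,0.19])

```text
time: 8.25
ee_pos: [0.4673, 0.0877, 0.0917]
tcp_rot: [-180.0, -0.0, 177.2]
wrist_force: [0.1, 0.6, -0.9]
opening: 0.0347
grasp_force: 8.6
```

Run:
```python
from h import *
m=bot.camera_model("wrist"); o=bot.get_obs()
im=bot.camera("wrist"); np.save("w4.npy",m)
print(o["ee_pos"],o["tcp_rot"],o["opening"],o["wrist_force"],o["grasp_force"])
cv2.imwrite("pics/w4.png",im)
cv2.imwrite("pics/w4b.png",cv2.convertScaleAbs(cv2.resize(im[120:420,80:480],None,fx=2,fy=2,interpolation=cv2.INTER_CUBIC),alpha=1.6,beta=10))
```

```text
[0.46732774 0.0876941  0.09172842] [-1.79988605e+02 -4.27006075e-02  1.77228495e+02] 0.03466248877823249 [ 0.08563382  0.58506914 -0.89014278] 8.564283102750778
```

View pics/w4b.png

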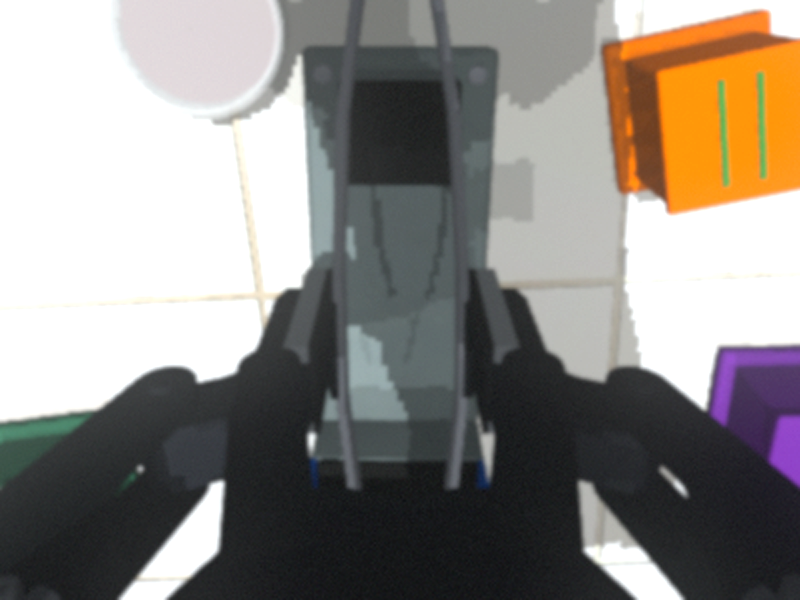

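Run:
```python
from h import *
m=np.load("w4.npy",allow_pickle=True).item(); e=np.array([.46733,.08769,.09173])
C=lambda x,y,z:at(m,80+x/2-.25,120+y/2-.25,z)
a,b=C(361,488,.106),C(448,488,.106); t=(a+b)/2
print("inner tips",a,b,np.hypot(*(a-b)[:2]),"mid-tcp",t-e,np.degrees(np.arctan2(*(t-e)[1::-1])))
```

```text
inner tips [0.5098503  0.07589409 0.106     ] [0.51095748 0.09834397 0.106     ] 0.022477168813937663 mid-tcp [ 0.04307389 -0.00057097  0.01427   ] -0.7594419336950523
```

What I took for tips at (357,488) and (452,488) is where the arms pass behind the gripper body, 43 mm ahead. The spread there and the 8.6 N spring force fit a gap of about 12 mm. Next I check the yaw from the arm midline.

Run:
```python
from h import *
m=np.load("w4.npy",allow_pickle=True).item(); e=np.array([.46733,.08769,.09173])
im=cv2.imread("pics/w4.png")
C=lambda x,y,z:at(m,80+x/2-.25,120+y/2-.25,z)
P=[]
for y,l,r in((2,355,438),(100,345,450),(200,340,459),(300,339,463),(400,344,462),(485,357,452)):
    t=(C(l,y,.1075)+C(r,y,.1075))/2-e; P.append(t[:2]); print(np.round(t,4), np.linalg.norm(C(l,y,.1075)-C(r,y,.1075)))
P=np.array(P); s=np.polyfit(P[:,0],P[:,1],1); print(np.degrees(np.arctan(s[0])),s[1])
```

```text
[-0.0777  0.0036  0.0158] 0.015828681283514473
[-0.0588  0.0028  0.0158] 0.021098662974346805
[-0.0373  0.0021  0.0158] 0.025296880864228037
[-0.0131  0.0013  0.0158] 0.027980497218567452
[0.0143 0.0004 0.0158] 0.028370998979733518
[ 0.0405 -0.0005  0.0158] 0.024187993249570928
-1.9304440634449804 0.0008789133014990971
```

Request:
carry_out(linear=[[0.129,-0.386,0],[0.258,-0.771,0],[0.258,-0.771,0],[0.258,-0.771,0],[0.258,-0.771,0],[0.258,-0.771,0],[0.258,-0.771,0],[0.258,-0.771,0],[0.258,-0.771,0],[0.258,-0.771,0],[0.258,-0.771,0],[0.129,-0.386,0]], rotation=[[0,0,0.041],[0,0,0.082],[0,0,0.082],[0,0,0.082],[0,0,0.082],[0,0,0.082],[0,0,0.082],[0,0,0.082],[0,0,0.082],[0,0,0.082],[0,0,0.082],[0,0,0.041]], grip=[0.19,0.19,0.19,0.19,0.19,0.19,0.19,0.19,0.19,0.19,0.19,0.19])

```text
time: 9.5
ee_pos: [0.5243, -0.0833, 0.0917]
tcp_rot: [-180.0, -0.0, -175.6]
wrist_force: [0.3, -0.1, -0.8]
opening: 0.0347
grasp_force: 8.6
```

Request:
carry_out(linear=[[0,0,-0.25],[0,0,-0.5],[0,0,-0.5],[0,0,-0.25],[0,0,0],[0,0,0],[0,0,0],[0,0,0]], rotation=[[0,0,0],[0,0,0],[0,0,0],[0,0,0],[0,0,0],[0,0,0],[0,0,0],[0,0,0]], grip=[0.19,0.19,0.19,0.19,0.19,0.19,0.19,0.19])

```text
time: 10.3
ee_pos: [0.5246, -0.0819, 0.0627]
tcp_rot: [-180.0, 0.0, -175.5]
wrist_force: [0.6, 0.3, -0.7]
opening: 0.0349
grasp_force: 8.6
```

Run:
```python
from h import *
o=bot.get_obs()
print(o["ee_pos"],o["tcp_rot"],o["opening"],o["wrist_force"],o["grasp_force"])
# average frames to cut noise
t=np.mean([bot.camera("top").astype(float) for _ in range(4)],0).astype(np.uint8)
s=np.mean([bot.camera("scene").astype(float) for _ in range(4)],0).astype(np.uint8)
cv2.imwrite("pics/t5.png",t);cv2.imwrite("pics/s5.png",s)
ms=bot.camera_model("scene");mt=bot.camera_model("top")
print(px(mt,(.5988,-.0747,.04)),px(ms,(.5988,-.0747,.04)))
g=lambda x:cv2.resize(x,None,fx=8,fy=8,interpolation=cv2.INTER_CUBIC)
cv2.imwrite("pics/c5.png",np.hstack([g(t[180:250,290:340]),g(s[170:240,295:345])]))
```

```text
[ 0.52458248 -0.08185448  0.06271942] [-1.79991113e+02  4.27374973e-02 -1.75548561e+02] 0.03489015989199845 [ 0.58019014  0.33509455 -0.65515987] 8.558624535799026
(np.float64(314.7559394070824), np.float64(200.16921936284848)) (np.float64(322.0292933290127), np.float64(195.54420490274256))
```

View pics/c5.png

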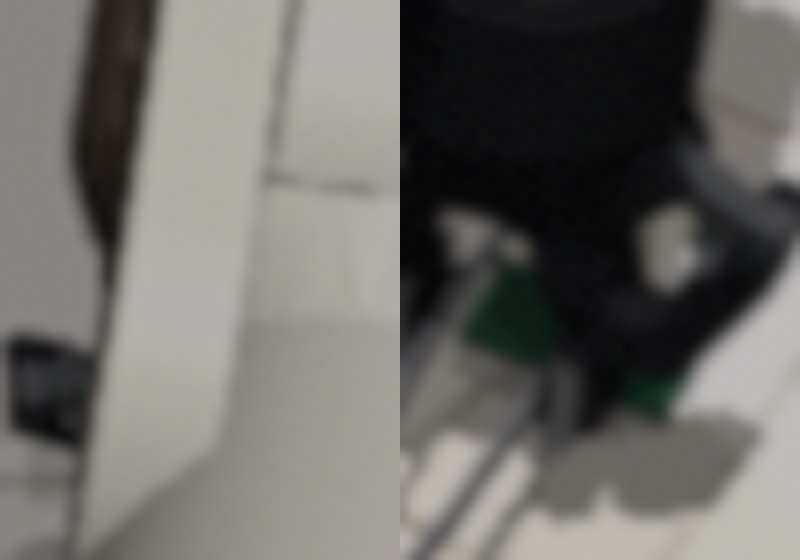

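The arm hides the gauge from both fixed cameras. From this height the wrist camera should see the near half of the lines under the tweezers.

Run:
```python
from h import *
m=bot.camera_model("wrist"); o=bot.get_obs(); np.save("w6.npy",m)
im=np.mean([bot.camera("wrist").astype(float) for _ in range(4)],0).astype(np.uint8)
print(o["ee_pos"])
cv2.imwrite("pics/w6.png",im)
cv2.imwrite("pics/w6b.png",cv2.convertScaleAbs(cv2.resize(im[230:380,180:380],None,fx=4,fy=4,interpolation=cv2.INTER_CUBIC),alpha=1.3))
```

```text
[ 0.52431948 -0.08190485  0.06230812]
```

View pics/w6b.png

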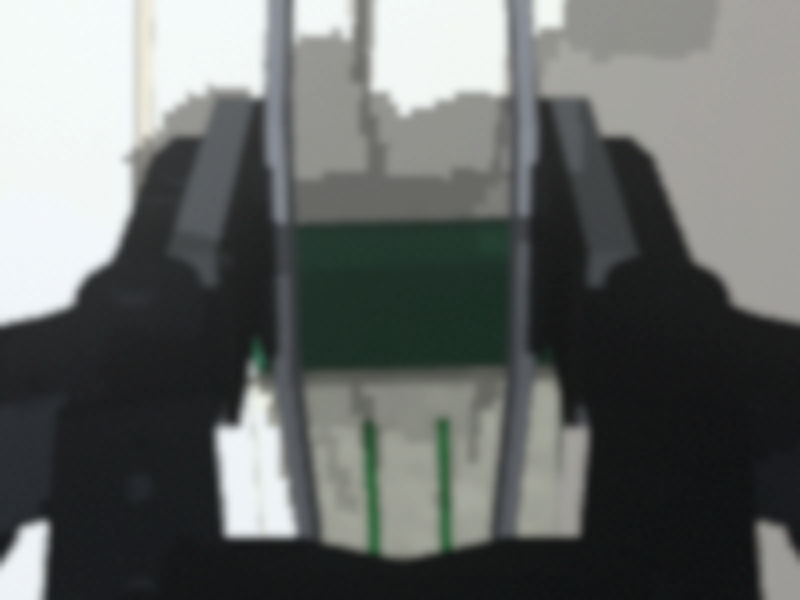

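The green lines are visible at (370,422)–(375,550) and (442,420)–(447,550), between the arms. The plate's near edge is at y≈370.

Run:
```python
from h import *
m=np.load("w6.npy",allow_pickle=True).item(); e=np.array([.52445,-.08188,.0625])
C=lambda x,y,z:at(m,180+x/4-.4,230+y/4-.4,z)
n=[(C(370,422,.04)+C(442,420,.04))/2,(C(375,550,.04)+C(447,550,.04))/2]
print("line starts/ends mid",np.round(n,4),"yaw",np.degrees(np.arctan2(*(n[1]-n[0])[1::-1])),"sp",np.linalg.norm(C(370,421,.04)-C(442,421,.04)))
print("plate edge",C(300,372,.04),C(510,366,.04))
A=np.array([(C(l,y,.0785)+C(r,y,.0785))/2 for y,l,r in((10,278,521),(120,276,525),(230,287,521),(360,288,521),(530,308,504))])
s=np.polyfit(A[:,0],A[:,1],1);print(np.round(A,4),np.degrees(np.arctan(s[0])),"tip",e[0]+.0747,np.polyval(s,e[0]+.0747))
for yaw in(4.5,5.2): 
    c=n[0][:2]+.018*np.array([np.cos(np.radians(yaw)),np.sin(np.radians(yaw))]); print("centre",c)
```

```text
line starts/ends mid [[ 0.5816 -0.0763  0.04  ]
 [ 0.6085 -0.0733  0.04  ]] yaw 6.265176575089818 sp 0.011659194937827178
plate edge [ 0.57327692 -0.09385475  0.04      ] [ 0.56955608 -0.06061988  0.04      ]
[[ 0.4926 -0.084   0.0785]
 [ 0.5059 -0.0829  0.0785]
 [ 0.52   -0.0814  0.0785]
 [ 0.5381 -0.08    0.0785]
 [ 0.5642 -0.0778  0.0785]] 5.04303334371769 tip 0.59915 -0.07460764650716042
centre [ 0.59956364 -0.07485394]
centre [ 0.59954505 -0.07463482]
```

Aligned within 1 mm and about 1°. I'll descend and hold.

Request:
carry_out(linear=[[0,0,-0.2],[0,0,-0.3],[0,0,-0.3],[0,0,-0.15],[0,0,0],[0,0,0],[0,0,0],[0,0,0],[0,0,0],[0,0,0],[0,0,0],[0,0,0]], rotation=[[0,0,0],[0,0,0],[0,0,0],[0,0,0],[0,0,0],[0,0,0],[0,0,0],[0,0,0],[0,0,0],[0,0,0],[0,0,0],[0,0,0]], grip=[0.19,0.19,0.19,0.19,0.19,0.19,0.19,0.19,0.19,0.19,0.19,0.19])

```text
time: 12.1
ee_pos: [0.5243, -0.0819, 0.0433]
tcp_rot: [-180.0, -0.0, -175.6]
wrist_force: [-0.3, 0.1, -0.4]
opening: 0.0344
grasp_force: 8.6
```

Request:
carry_out(linear=[[0,0,0],[0,0,0],[0,0,0],[0,0,0],[0,0,0]], rotation=[[0,0,0],[0,0,0],[0,0,0],[0,0,0],[0,0,0]], grip=[0.19,0.19,0.19,0.19,0.19])

```text
time: 12.6
ee_pos: [0.5243, -0.0819, 0.0433]
tcp_rot: [180.0, 0.0, -175.6]
wrist_force: [-0.4, -0.4, -0.6]
opening: 0.0352
grasp_force: 8.6
```

Run:
```python
from h import *
o=bot.get_obs()
print(o["ee_pos"],o["tcp_rot"],o["opening"],o["wrist_force"],o["grasp_force"],o["qd"])
ok=abs(o["ee_pos"][2]-.0435)<.003 and abs(o["opening"]-.0347)<.0007 and o["grasp_force"]>7
if ok: print(bot.job_done())
```

```text
[ 0.52432733 -0.08187714  0.04327783] [ 1.79999632e+02  3.51088803e-04 -1.75554931e+02] 0.03520254505485129 [-0.42252382 -0.41043747 -0.6161765 ] 8.55735182762146 [-0.04581246 -0.0311109  -0.03172256 -0.00407724 -0.04958318 -0.04664578]
the job is handed in; nothing more can be done
None
```

I handed the job in at about 12.6 s: the tweezers are held steady and level over the green gauge, tips within about 1 mm of the lines' centre, about 11 mm above the plate, with a tip gap of about 12–13 mm worked out from the 34.4–35.2 mm finger opening; no verdict came back.

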